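Sort the paint-bench leftovers into their trays

ROBOT

A 7-joint arm with a two-finger parallel gripper is mounted at the origin on a cart in front of the work surface, level with it; the furniture and walls round the work are solid. World frame = base frame: x ahead of the robot, y to its left, z up, the work surface at z = 0. Lengths are in m, angles in rad, forces in N, time in s.
With the tool pointing down it reaches from about 0.425 to 0.95 m from the base axis. Payload 4.7 kg.
Tool frame: the origin (TCP) lies on the centre line of the jaws, within the pads' length; the fingertips stand 8 mm ahead of it and the grasp point (between the pads) lies 11 mm behind it; z points along the fingers, y is the line along which they close (so a half turn about z gives the same grasp; the last joint's range is limited). The gripper opens to 87 mm and grips with 3 to 60 N. Pads are 19 mm wide; open, the fingers measure 117 mm over their backs; the gripper's body (75 mm by 190 mm) begins 51 mm behind the grasp point.
Start: joints at [1.08, 0.469, -0.049, 1.532, 0.024, 1.141, -0.082], TCP at [0.301, -0.604, 0.231] pointing down, gripper open.
Joint ranges: [-2.59, 2.59], [-0.33, 1.99], [-1.39, 1.29], [0.1, 2.45], [-1.04, 4.18], [0.21, 1.99], [-2.66, 2.66]. Speed limits (rad/s): [2.57, 2.57, 3.14, 3.14, 3.14, 3.14, 3.14].

INTERFACE

Orientations are given as a rotation vector (axis times angle).
In Python, from plant import robot gives the robot as it stands. The module is installed in compiled form; this text tells all that it offers.
- The arm moves only by the tool arm_command, never from a script. Its argument "deltas" is a list of rows, each a list of 3 entries, a list of its own where there are three numbers: the shift along the world's x, y, z normalised to -1 to 1, where 1 is 0.4 m, then the turn about the world's z normalised to -1 to 1, where 1 is pi rad, then the closure, from 0 (fully open) to 1 (shut). A call has 1 to 12 rows; each row is the pose to reach, as a shift and turn from the pose commanded when the call began, turning the shorter way round; what a row does not reach only later rows make up. A row lasts 1/8 s, in which the tool goes at most 62.5 mm and 10.7 degrees, less where a joint would pass 70% of its speed; a pose out of reach is approached as far as the arm can. A call with a number of a shift or a turn outside -1 to 1 is refused whole. A call with a gripper value outside its range is refused whole. The fingers move at their own pace and stop on an object; "squeeze" is the grip in N (left out, the last holds). Time passes only in rows, so rows that repeat a pose let the fingers close. It gives the time, the measured TCP pose, the force, the opening and the grip force at its end, in the units of the state.
- robot.get_obs(): the state, without advancing time (a new reading comes with each control period).
- robot.get_image(name): name is "scene" or "top" or "wrist"; returns the picture (400x640x3 uint8, red, green, blue); there is no depth.
- robot.get_calibration(name): a dict with "vfov" (degrees; the focal length in pixels is half the picture's height over the tangent of half this angle, whatever the lens; pixels are square), "cx", "cy" (the principal point, pixels), "world_from_camera" (4x4, takes a point from camera to world coordinates); the wrist camera has in their place "tool_from_camera" (4x4, takes a point from camera to tool coordinates, whose origin is the TCP and whose axes are the flange's). Camera axes: x right, y down, z forward; pixel columns grow to the right and rows downward; lengths in m; the calibration is good to about 2 mm. A picture is of the moment at which its call begins: read the wrist's pose just before it. get_calibration takes no time and is no camera call.
- robot.finish_job(): hands the job in; it is judged then, once.
Trained networks look in the newest picture that a camera, given by its name, has taken for a name from the list of things; names that differ only in an ending like _2 or _b are one class to them, and where a whole thing is asked for, a point or a joint stands for the part that bears it (a point fixed in the world has none). Each returns a list of dicts, best first, with "conf" (0 to 1); they miss things now and then, are a little off and sometimes report something else, mostly with a low value. They report only what shows in the picture. A call takes as long as a camera call.
- robot.regions_of(camera, label): "region" (400x640 bool, what is visible of it) and "centre" ([row, column] in pixels, amid what is visible of it).
- robot.place_of(camera, label): "centre" ([row, column] in pixels: a listed point, or the origin of a listed thing).
The state is a dict: "clock": time; "joints": joint angles; "joint_velocities": joint speeds; "joint_efforts": joint torques, N m; "eef_pos": TCP position; "eef_rot": TCP orientation; "wrist_force": force on the tool from outside, world axes, zero at the start; "torque": the same for the moment, N m; "finger_gap": finger opening in m; "grip_force": force on a finger pad.
Only numpy, scipy, OpenCV 4.12 (cv2) and the standard library are available. Lean on these libraries where they do the work, as an engineer would, in place of code of your own. Each camera call takes 0.05 s, during which the arm holds its last target. There are 200 camera calls.

TASK

Sort the four loose leftovers on the bench into the three grey trays: put one spray-can cap, standing as it stands now, in each of the two bays of the double tray (either cap in either bay), lay the black trim strip flat and lengthwise in the long tray, and put the wooden block, its present underside down, in the square tray. Everything must stand or lie flat on its tray's floor, released; leave the grey pot, the spray can and the lamp bezel where they are.

Things in the scene. Friction and masses are not known exactly. Their poses are not given: they have to be found in the camera images.
- cap_black: Black plastic spray-can cap, an upright cylinder 59 mm in diameter and 47 mm high, closed at the top, loose, at most 45 g. Stands on the table, open end down. Origin: centre of the underside; z up. May be gripped across any diameter, best on its upper part.
- cap_clear: Milky translucent plastic spray-can cap, an upright cylinder 59 mm in diameter and 46 mm high, closed at the top, loose, at most 45 g. Stands on the table, open end down. Origin: centre of the underside; z up. May be gripped across any diameter, best on its upper part.
- black_strip: Thin black trim strip, a bar 11 mm (its x) by 72 mm (its y, lengthwise) by 8 mm high, loose, at most 30 g, lying flat on the table at any yaw. Origin: centre of the underside; z up. Grip it across its 11 mm width at mid-length, fingertips close to the table.
- wood_block: Plain wooden block 48 mm (its x) by 65 mm (its y) by 42 mm high, loose, at most 100 g, lying flat on the table. Origin: centre of the underside; z up. Grip it across its 48 mm width.
- double_tray: Double tray, with a divider. Fixed, grey plastic, black rim, open; walls 4 mm thick, rim 22 mm and flat inner floor 10 mm above the table. Origin: centre of the underside, z up. Outside 88 (its x) by 192 mm (its y). Two bays, 80 (x) by 90 mm (y) inside, centred at y = +47 and -47 mm, parted by a 4 mm divider as high as the walls. Fingers closing along x clear the other cap.
- long_tray: Long tray: one bay, twice as long as wide. Fixed, grey plastic, black rim, open; walls 4 mm thick, rim 22 mm and flat inner floor 10 mm above the table. Origin: centre of the underside, z up. Outside 84 (its x) by 158 mm (its y, lengthwise), inside 76 by 150 mm. The strip lies along the tray's y (20 degrees askew is all right). Narrow for a gripper: open only a little to let the strip go.
- square_tray: Square tray: one undivided bay. Fixed, grey plastic, black rim, open; walls 4 mm thick, rim 22 mm and flat inner floor 10 mm above the table. Origin: centre of the underside, z up. Outside 100 by 100 mm, inside 92 by 92 mm. The wooden block may stand in it at any yaw.
- grey_pot: Bystander: small grey turned pot with dark inside, 62 mm in diameter, 49 mm high, loose, standing at the robot's edge of the table. Not to be moved. Origin: centre of the underside.
- spray_can: Bystander: aerosol paint can with a grey cap, 66 mm in diameter, 136 mm high, loose, standing behind the trays. Not to be moved. Origin: centre of the underside.
- lamp_bezel: Bystander: light grey round lamp bezel, 128 mm in diameter, 57 mm high, loose, lying behind the trays. Not to be moved. Origin: centre of the underside.

How it is judged:
At the end, for the whole second after the job is handed in: One cap stands upright in each bay of the double tray, the strip lies in the long tray within 0.4 rad of lengthwise, the block stands in the square tray on its 48 x 65 mm underside; each at rest, its underside within 4.5 mm of the tray floor and 0.12 rad of level ((((x of cap_black in the frame of double_tray between -0.014 and 0.014 m and y of cap_black in the frame of double_tray between 0.028 and 0.066 m and z of cap_black in the frame of double_tray between 0.005 and 0.0145 m and angle between cap_black's own z axis and vertical below 0.12 rad and linear speed of cap_black below 0.02 m/s and angular speed of cap_black below 0.2 rad/s) and (x of cap_clear in the frame of double_tray between -0.014 and 0.014 m and y of cap_clear in the frame of double_tray between -0.066 and -0.028 m and z of cap_clear in the frame of double_tray between 0.005 and 0.0145 m and angle between cap_clear's own z axis and vertical below 0.12 rad and linear speed of cap_clear below 0.02 m/s and angular speed of cap_clear below 0.2 rad/s)) or ((x of cap_clear in the frame of double_tray between -0.014 and 0.014 m and y of cap_clear in the frame of double_tray between 0.028 and 0.066 m and z of cap_clear in the frame of double_tray between 0.005 and 0.0145 m and angle between cap_clear's own z axis and vertical below 0.12 rad and linear speed of cap_clear below 0.02 m/s and angular speed of cap_clear below 0.2 rad/s) and (x of cap_black in the frame of double_tray between -0.014 and 0.014 m and y of cap_black in the frame of double_tray between -0.066 and -0.028 m and z of cap_black in the frame of double_tray between 0.005 and 0.0145 m and angle between cap_black's own z axis and vertical below 0.12 rad and linear speed of cap_black below 0.02 m/s and angular speed of cap_black below 0.2 rad/s))) and x of black_strip in the frame of long_tray between -0.035 and 0.035 m and y of black_strip in the frame of long_tray between -0.042 and 0.042 m and z of black_strip in the frame of long_tray between 0.005 and 0.0145 m and angle between each of black_strip, wood_block's own z axis and vertical below 0.12 rad and linear speed of each of black_strip, wood_block below 0.02 m/s and angular speed of each of black_strip, wood_block below 0.2 rad/s and angle between the y axis of black_strip and the y axis of long_tray, either way round below 0.4 rad and x of wood_block in the frame of square_tray between -0.024 and 0.024 m and y of wood_block in the frame of square_tray between -0.024 and 0.024 m and z of wood_block in the frame of square_tray between 0.005 and 0.0145 m); the robot touches nothing.
It fails at once if the grey pot is moved by more than 20 mm (distance of grey_pot from where it was at the start of the episode above 0.02 m).
It fails at once if the spray can is moved by more than 20 mm (distance of spray_can from where it was at the start of the episode above 0.02 m).
It fails at once if the lamp bezel is moved by more than 20 mm (distance of lamp_bezel from where it was at the start of the episode above 0.02 m).
It also fails if it takes over 96 s, if anything falls off the work surface, if the arm or the gripper's body presses on something with over 40 N, if the wrist force passes 120 N, or if a joint passes its speed limit or range.

## Working session

There is one attempt and no reset: what is moved stays moved. The work goes in short steps, Python scripts to look and compute and a tool call to move; the robot and the scene stay as the last step left them, time stands still between calls to the robot, and variables do not carry over. Pictures are saved under pics/ and viewed, at most 14 in all, crops included, and the job is handed in when it is done.

Besides the shell and the picture viewer there is one more tool, called after ">>>" as name([rows], argument=value, ...), one row to a line, values as JSON. arm_command: Moves the arm, as the interface text tells. Scaled input: -1 to 1 covers 0.4 m each way for a shift and pi rad each way for a turn. Its arguments: {"type":"object","properties":{"deltas":{"type":"array"},"squeeze":{"type":"number"}},"required":["deltas"]}

```bash
mkdir -p pics
cat > h.py <<'E'
import numpy as np, cv2
from plant import robot
from scipy.spatial.transform import Rotation as R
def cam(name):
    c=robot.get_calibration(name)
    if 'world_from_camera' in c: T=np.array(c['world_from_camera'])
    else:
        o=robot.get_obs(); W=np.eye(4); W[:3,:3]=R.from_rotvec(o['eef_rot']).as_matrix(); W[:3,3]=o['eef_pos']
        T=W@np.array(c['tool_from_camera'])
    return T,200/np.tan(np.radians(c['vfov'])/2),c['cx'],c['cy']
def ray(cm,rc):
    T,f,cx,cy=cm; d=T[:3,:3]@np.array([(rc[1]-cx)/f,(rc[0]-cy)/f,1]); return T[:3,3],d/np.linalg.norm(d)
def at_z(cm,rc,z):
    o,d=ray(cm,rc); return o+d*(z-o[2])/d[2]
def tri(r):
    A=sum(np.eye(3)-np.outer(d,d) for o,d in r); b=sum((np.eye(3)-np.outer(d,d))@o for o,d in r); return np.linalg.solve(A,b)
def snap(name,fn):
    im=robot.get_image(name); cv2.imwrite('pics/'+fn,im[:,:,::-1]); return im
E
python3 - <<'E'
from h import *
np.set_printoptions(precision=4,suppress=True)
L=['cap_black','cap_clear','black_strip','wood_block','double_tray','long_tray','square_tray','grey_pot','spray_can','lamp_bezel']
C={}
for n in('scene','top'):
    snap(n,n+'0.png'); C[n]=cam(n); print(n,C[n][0][:3,3],C[n][1])
for l in L:
    r=[]
    for n in('scene','top'):
        p=robot.place_of(n,l)
        print(l,n,[(np.round(q['centre'],1),round(q['conf'],2),at_z(C[n],q['centre'],0)[:2]) for q in p[:2]])
        if p:r.append(ray(C[n],p[0]['centre']))
    if len(r)==2: print('   tri',tri(r))
o=robot.get_obs();print(o['clock'],o['eef_pos'],o['eef_rot'],o['finger_gap'])
E
```

```text
scene [-0.0383  0.4473  0.5116] 403.7491196973704
top [0.4841 0.1026 1.301 ] 456.25783353634586
cap_black scene [(array([225. , 365.1]), 0.84, array([0.5035, 0.0347]))]
cap_black top [(array([227. , 333.7]), 0.93, array([0.4981, 0.0298]))]
   tri [0.5002 0.0328 0.0013]
cap_clear scene [(array([273.4, 282. ]), 0.89, array([0.4585, 0.247 ]))]
cap_clear top [(array([240.1, 257.1]), 0.8, array([0.4617, 0.2473]))]
   tri [ 0.4613  0.2468 -0.0024]
black_strip scene [(array([271. , 345.1]), 0.58, array([0.4077, 0.1449]))]
black_strip top [(array([261.2, 292.8]), 0.42, array([0.4019, 0.1462]))]
   tri [0.4029 0.1469 0.0049]
wood_block scene [(array([308.1, 224. ]), 0.9, array([0.432 , 0.3635])), (array([226.2, 364.7]), 0.74, array([0.5005, 0.0378]))]
wood_block top [(array([247.8, 218.1]), 0.8, array([0.4404, 0.3572]))]
   tri [ 0.4406  0.3605 -0.0101]
double_tray scene [(array([175.1, 400.7]), 0.6, array([ 0.6309, -0.1621]))]
double_tray top [(array([181.4, 404.6]), 0.92, array([ 0.6285, -0.1751]))]
   tri [ 0.6324 -0.1713 -0.0034]
long_tray scene [(array([196. , 324.7]), 0.93, array([0.641
[... 307 characters left out ...]
are_tray top [(array([191.9, 236.5]), 0.88, array([0.599 , 0.3068]))]
   tri [ 0.5981  0.3043 -0.0049]
grey_pot scene [(array([260.5, 410.1]), 0.93, array([0.3715, 0.0243]))]
grey_pot top [(array([272.9, 337.7]), 0.95, array([0.3686, 0.0193]))]
   tri [ 0.3704  0.0214 -0.0006]
spray_can scene [(array([185.7, 239.8]), 0.75, array([0.7825, 0.2085]))]
spray_can top [(array([134.4, 266. ]), 0.62, array([0.7653, 0.2236]))]
   tri [0.7605 0.2187 0.0152]
lamp_bezel scene [(array([168.8, 302. ]), 0.85, array([0.7825, 0.0394]))]
lamp_bezel top [(array([130.7, 328. ]), 0.61, array([0.7762, 0.0446]))]
   tri [0.7747 0.0442 0.0052]
1.1 [ 0.3008 -0.6043  0.2306] [3.0582 0.7189 0.0001] 0.08721319199442318
```

View pics/top0.png

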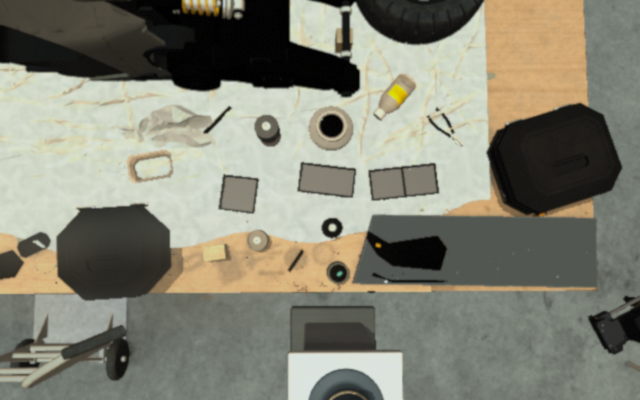

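View pics/scene0.png

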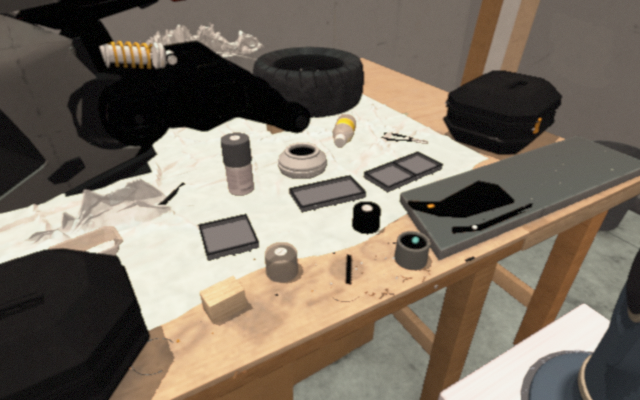

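The top view shows the black cap at about (228,332), clear cap (240,258), strip (261,295) and block (252,216). The trays are at (193,238), (180,327) and (181,404). The network's positions match the pictures, and the tri points sit on the table. Next I need the yaws.

Run:
```python
from h import *
np.set_printoptions(precision=4,suppress=True)
for n in('top','scene'):
  C=cam(n)
  for l,z in [('black_strip',.004),('wood_block',.042 if n=='top' else .03),('double_tray',.022),('long_tray',.022),('square_tray',.022),('cap_black',.047),('cap_clear',.046),('grey_pot',.049)]:
    for q in robot.regions_of(n,l)[:2]:
        cs,_=cv2.findContours(q['region'].astype(np.uint8),0,cv2.CHAIN_APPROX_NONE)
        c=max(cs,key=len)[:,0]
        P=np.array([at_z(C,(y,x),z)[:2] for x,y in c],np.float32)
        (cc,s,_)=cv2.minAreaRect(P); b=cv2.boxPoints(cv2.minAreaRect(P))
        e=[b[1]-b[0],b[2]-b[1]]; e=max(e,key=np.linalg.norm)
        print(n,l,round(q['conf'],2),np.array(cc),sorted(s),'long axis deg',np.degrees(np.arctan2(e[1],e[0]))%180)
```

```text
top black_strip 0.41 [0.4044 0.1401] [0.011728021316230297, 0.06289035081863403] long axis deg 146.04741
top black_strip 0.38 [0.4277 0.3661] [0.041044704616069794, 0.06870540231466293] long axis deg 96.92098
top wood_block 0.54 [0.4291 0.3585] [0.040181245654821396, 0.06697900593280792] long axis deg 96.92099
top double_tray 0.62 [ 0.6259 -0.1654] [0.09063445776700974, 0.19429458677768707] long axis deg 95.65431
top long_tray 0.68 [0.6314 0.0515] [0.08373381197452545, 0.15400947630405426] long axis deg 83.15864
top square_tray 0.82 [0.5915 0.2991] [0.10320600122213364, 0.10517337173223495] long axis deg 85.08466
top cap_black 0.85 [0.4963 0.0398] [0.05205536633729935, 0.05497520789504051] long axis deg 89.806984
top cap_clear 0.95 [0.4642 0.2424] [0.057203810662031174, 0.06552813947200775] long axis deg 89.82322
top grey_pot 0.97 [0.3761 0.0236] [0.055657967925071716, 0.06133739650249481] long axis deg 44.913166
scene black_strip 0.49 [0.4069 0.139 ] [0.008709038607776165, 0.06791851669549942] long axis deg 148.89981
scene wood_block 0.93 [0.4254 0.3613] [0.07006189972162247, 0.0759345069527626] long axis deg 7.5838633
scene wood_block 0.17 [0.384  0.1543] [0.008662167005240917, 0.06970427930355072] long axis deg 146.96178
scene double_tray 0.71 [ 0.6185 -0.16  ] [0.11048061400651932, 0.21091289818286896] long axis deg 95.636154
scene long_tray 0.8 [0.6228 0.0548] [0.11125761270523071, 0.16499042510986328] long axis deg 84.03074
scene square_tray 0.91 [0.5853 0.2996] [0.1047353744506836, 0.13239648938179016] long axis deg 173.88295
scene cap_black 0.87 [0.4751 0.0543] [0.05608544498682022, 0.11215369403362274] long axis deg 143.49013
scene cap_clear 0.72 [0.4432 0.2532] [0.057740550488233566, 0.09852876514196396] long axis deg 153.19044
scene grey_pot 0.68 [0.3542 0.0425] [0.057867638766765594, 0.10813991725444794] long axis deg 132.97516
```

>>> arm_command([
  [[0.05, 0.12, 0.0], 0.0, 0],
  [[0.1, 0.25, 0.05], 0.0, 0],
  [[0.2, 0.4, 0.05], 0.0, 0],
  [[0.25, 0.55, 0.05], 0.0, 0],
  [[0.3, 0.7, 0.05], 0.0, 0],
  [[0.35, 0.85, 0.05], 0.0, 0],
  [[0.4, 0.95, 0.05], 0.0, 0],
  [[0.4, 1.0, 0.05], 0.0, 0],
  [[0.4, 1.0, 0.05], 0.0, 0],
])

```text
clock: 3.02
eef_pos: [0.4607, -0.2034, 0.2507]
eef_rot: [3.057, 0.723, -0.0]
wrist_force: [0.1, -0.3, -0.1]
finger_gap: 0.0874
grip_force: 0.0
```

>>> arm_command([
  [[0.0, 0.15, 0.05], 0.06, 0],
  [[0.0, 0.3, 0.1], 0.12, 0],
  [[0.0, 0.45, 0.125], 0.18, 0],
  [[0.0, 0.6, 0.125], 0.24, 0],
  [[0.0, 0.7, 0.125], 0.3, 0],
  [[0.0, 0.75, 0.125], 0.36, 0],
  [[0.0, 0.75, 0.125], 0.383, 0],
  [[0.0, 0.75, 0.125], 0.383, 0],
  [[0.0, 0.75, 0.125], 0.383, 0],
])

```text
clock: 4.15
eef_pos: [0.4613, 0.094, 0.3005]
eef_rot: [2.119, 2.319, -0.0]
wrist_force: [-0.2, -1.1, -0.1]
finger_gap: 0.0867
grip_force: 0.0
```

```bash
cat >> h.py <<'E'
def survey(labels):
    np.set_printoptions(precision=4,suppress=True)
    o=robot.get_obs(); C=cam('wrist'); robot.get_image('wrist')
    m=R.from_rotvec(o['eef_rot']).as_matrix()
    print('tcp',o['eef_pos'],'ydeg',np.degrees(np.arctan2(m[1,1],m[0,1])),'gap',o['finger_gap'],'t',o['clock'],'cam',C[0][:3,3])
    for l,z in labels:
        for q in robot.regions_of('wrist',l)[:2]:
            r=q['region']; cs,_=cv2.findContours(r.astype(np.uint8),0,cv2.CHAIN_APPROX_NONE); c=max(cs,key=len)[:,0]
            edge=bool(r[0].any()|r[-1].any()|r[:,0].any()|r[:,-1].any())
            P=np.array([at_z(C,(y,x),z)[:2] for x,y in c],np.float32)
            (cc,s,_)=cv2.minAreaRect(P); b=cv2.boxPoints(cv2.minAreaRect(P)); e=max([b[1]-b[0],b[2]-b[1]],key=np.linalg.norm)
            print(l,'region',round(q['conf'],2),np.array(cc),np.array(sorted(s)),'long',np.degrees(np.arctan2(e[1],e[0]))%180,'edge',edge, 'px',np.round(q['centre']))
        for q in robot.place_of('wrist',l)[:2]: print('   place',round(q['conf'],2),np.round(q['centre'],1),at_z(C,q['centre'],0)[:2])
E
python3 - <<'E'
from h import *
survey([('black_strip',.008),('cap_black',.047),('cap_clear',.046),('wood_block',.042),('long_tray',.022)])
snap('wrist','w1.png')
E
```

```text
tcp [0.4613 0.094  0.3005] ydeg 5.152442234712451 gap 0.08671637372397074 t 4.15 cam [0.4564 0.1594 0.4541]
black_strip region 0.66 [0.4069 0.1395] [0.0104 0.0694] long 145.53415 edge False px [122. 277.]
   place 0.92 [124.  277.8] [0.408  0.1398]
   place 0.33 [ 91.  567.1] [0.7594 0.2113]
cap_black region 0.67 [0.4975 0.043 ] [0.0573 0.0654] long 97.08661 edge False px [216. 345.]
   place 0.89 [210.2 341.6] [0.4997 0.0353]
cap_clear region 0.67 [0.4645 0.2404] [0.0574 0.0618] long 95.15318 edge False px [ 33. 330.]
   place 0.7 [ 36.4 332.2] [0.4659 0.247 ]
long_tray region 0.93 [0.6307 0.0601] [0.092  0.1418] long 82.93527 edge False px [191. 453.]
   place 0.64 [ 89.8 568. ] [0.7601 0.2128]
   place 0.61 [207.6 441.1] [0.6311 0.0507]
```

View pics/w1.png

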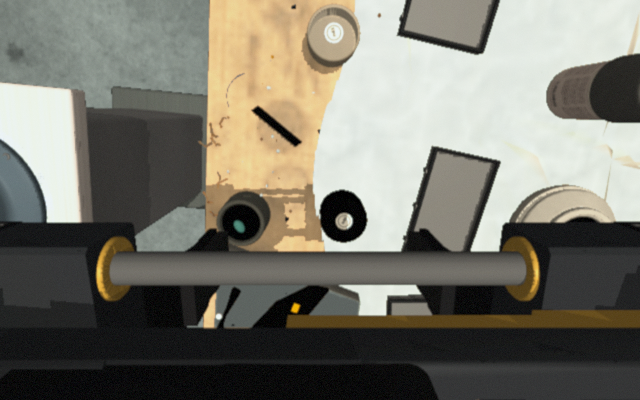

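The wrist picture shows the strip at (277,124), clear cap (332,36), black cap (343,216) and long tray (453,195); these agree with the network. I'll put the camera over the black cap for a better fix.

>>> arm_command([
  [[0.08, -0.15, -0.1], 0.0, 0],
  [[0.11, -0.3, -0.15], 0.0, 0],
  [[0.11, -0.3, -0.15], 0.0, 0],
  [[0.11, -0.3, -0.15], 0.0, 0],
])

```text
clock: 5.25
eef_pos: [0.5047, -0.0248, 0.2401]
eef_rot: [-2.116, -2.32, 0.0]
wrist_force: [-0.6, 1.3, -0.9]
finger_gap: 0.087
grip_force: 0.0
```

Run:
```python
from h import *
survey([('cap_black',.047),('long_tray',.022),('double_tray',.022)])
```

```text
tcp [ 0.5047 -0.0248  0.2401] ydeg 5.275655415513853 gap 0.08699798972409731 t 5.25 cam [0.4998 0.0404 0.3938]
cap_black region 0.89 [0.4988 0.0374] [0.0558 0.056 ] long 50.25868 edge False px [119. 317.]
long_tray region 0.86 [0.6308 0.0506] [0.0902 0.16  ] long 83.15602 edge False px [105. 450.]
   place 0.92 [111.4 442.6] [0.6338 0.0533]
double_tray region 0.55 [ 0.6181 -0.0831] [0.0329 0.0902] long 5.2983117 edge False px [249. 399.]
   place 0.9 [292.6 408.2] [ 0.6298 -0.1634]
```

>>> arm_command([
  [[-0.015, 0.155, -0.15], 0.0, 0],
  [[-0.015, 0.155, -0.3], 0.0, 0],
  [[-0.015, 0.155, -0.43], 0.0, 0],
  [[-0.015, 0.155, -0.53], 0.0, 0],
  [[-0.015, 0.155, -0.53], 0.0, 0],
  [[-0.015, 0.155, -0.53], 0.0, 0.6],
  [[-0.015, 0.155, -0.53], 0.0, 0.6],
  [[-0.015, 0.155, -0.53], 0.0, 0.6],
  [[-0.015, 0.155, -0.53], 0.0, 0.6],
  [[-0.015, 0.155, -0.53], 0.0, 0.6],
], squeeze=12)

```text
clock: 6.85
eef_pos: [0.4995, 0.0376, 0.0296]
eef_rot: [2.114, 2.322, 0.001]
wrist_force: [-0.8, 0.2, 7.3]
finger_gap: 0.0574
grip_force: 12.0
```

>>> arm_command([
  [[0.0, 0.0, 0.1], 0.0, 0.6],
  [[0.0, 0.0, 0.22], 0.0, 0.6],
  [[0.06, -0.12, 0.35], 0.0, 0.6],
  [[0.12, -0.25, 0.48], 0.0, 0.6],
  [[0.2, -0.37, 0.55], 0.0, 0.6],
  [[0.26, -0.5, 0.55], 0.0, 0.6],
  [[0.31, -0.62, 0.55], 0.0, 0.6],
  [[0.31, -0.68, 0.55], 0.0, 0.6],
  [[0.31, -0.68, 0.55], 0.0, 0.6],
  [[0.31, -0.68, 0.55], 0.0, 0.6],
])

```text
clock: 8.1
eef_pos: [0.6226, -0.233, 0.2483]
eef_rot: [-2.112, -2.324, -0.001]
wrist_force: [-0.3, 1.1, -1.0]
finger_gap: 0.0575
grip_force: 12.0
```

Run:
```python
from h import *
survey([('cap_black',.047),('long_tray',.022),('double_tray',.022)])
snap('wrist','w2.png')
```

```text
tcp [ 0.6226 -0.233   0.2483] ydeg 5.463079678720017 gap 0.05747097999255101 t 8.1 cam [ 0.6174 -0.1679  0.402 ]
cap_black region 0.62 [ 0.6279 -0.2736] [0.0741 0.137 ] long 5.472469 edge False px [242. 318.]
   place 0.92 [236.  320.7] [ 0.6348 -0.3112]
double_tray region 0.74 [ 0.6286 -0.1666] [0.0893 0.192 ] long 96.02131 edge False px [ 97. 330.]
   place 0.6 [112.8 329.9] [ 0.6309 -0.1673]
```

View pics/w2.png

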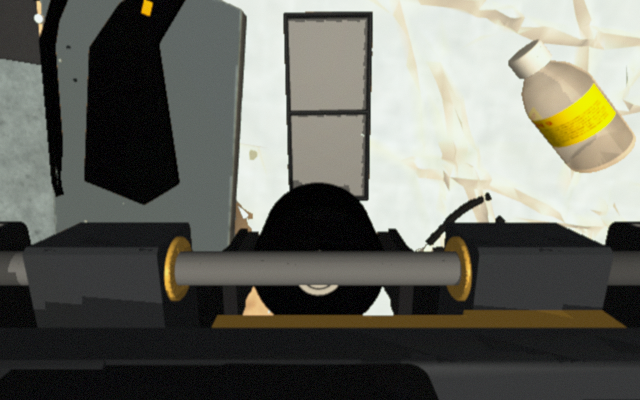

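The double tray shows in full, from columns 284–372 and rows 12–200. Its centre is (0.6286, -0.1666) and its yaw about 6°. The cap hangs straight in the jaws. I'll place it in the -y bay.

>>> arm_command([
  [[0.027, 0.049, -0.15], 0.003, 0.6],
  [[0.027, 0.049, -0.3], 0.003, 0.6],
  [[0.027, 0.049, -0.42], 0.003, 0.6],
  [[0.027, 0.049, -0.48], 0.003, 0.6],
  [[0.027, 0.049, -0.505], 0.003, 0.6],
  [[0.027, 0.049, -0.52], 0.003, 0.6],
  [[0.027, 0.049, -0.52], 0.003, 0.6],
  [[0.027, 0.049, -0.52], 0.003, 0.6],
])

```text
clock: 9.5
eef_pos: [0.6344, -0.2149, 0.0418]
eef_rot: [2.102, 2.332, 0.002]
wrist_force: [-0.5, -0.3, 0.7]
finger_gap: 0.0571
grip_force: 12.0
```

>>> arm_command([
  [[0.0, 0.0, -0.005], 0.0, 0.6],
  [[0.0, 0.0, -0.005], 0.0, 0.6],
  [[0.0, 0.0, -0.005], 0.0, 0.2],
  [[0.0, 0.0, -0.005], 0.0, 0.0],
  [[0.0, 0.0, -0.005], 0.0, 0.0],
  [[0.0, 0.0, -0.005], 0.0, 0.0],
  [[0.0, 0.0, 0.08], 0.0, 0.0],
  [[0.0, 0.0, 0.2], 0.0, 0.0],
  [[-0.1, 0.15, 0.35], 0.0, 0.0],
  [[-0.15, 0.3, 0.45], 0.0, 0.0],
  [[-0.2, 0.45, 0.45], 0.0, 0.0],
  [[-0.25, 0.6, 0.45], 0.0, 0.0],
])

```text
clock: 11.0
eef_pos: [0.5461, -0.0098, 0.2185]
eef_rot: [2.103, 2.331, 0.003]
wrist_force: [1.3, 0.9, 0.2]
finger_gap: 0.0871
grip_force: 0.0
```

>>> arm_command([
  [[-0.07, 0.13, 0.05], 0.0, 0.0],
  [[-0.14, 0.26, 0.05], 0.0, 0.0],
  [[-0.17, 0.39, 0.05], 0.0, 0.0],
  [[-0.17, 0.39, 0.05], 0.0, 0.0],
  [[-0.17, 0.39, 0.05], 0.0, 0.0],
])

```text
clock: 11.62
eef_pos: [0.4784, 0.144, 0.2369]
eef_rot: [2.103, 2.333, -0.001]
wrist_force: [0.3, 0.6, -0.0]
finger_gap: 0.0869
grip_force: 0.0
```

Run:
```python
from h import *
survey([('cap_clear',.046),('square_tray',.022),('wood_block',.042)])
snap('top','t2.png'); C=cam('top'); print([ (q['conf'],at_z(C,q['centre'],.01)) for q in robot.place_of('top','cap_black')])
```

```text
tcp [0.4784 0.144  0.2369] ydeg 5.931139974479289 gap 0.08688363991141475 t 11.625 cam [0.4726 0.2093 0.3905]
   place 0.61 [ 73.9 313.2] [0.4642 0.2466]
square_tray region 0.81 [0.5913 0.2918] [0.0884 0.1053] long 173.27806 edge True px [ 42. 456.]
   place 0.56 [ 32.1 448.6] [0.5971 0.3009]
[(0.89, array([ 0.6428, -0.2149,  0.01  ]))]
```

>>> arm_command([
  [[-0.02, 0.13, 0.0], 0.0, 0],
  [[-0.036, 0.254, -0.1], 0.0, 0],
  [[-0.036, 0.254, -0.25], 0.0, 0],
  [[-0.036, 0.254, -0.25], 0.0, 0],
  [[-0.036, 0.254, -0.4], 0.0, 0],
  [[-0.036, 0.254, -0.52], 0.0, 0],
  [[-0.036, 0.254, -0.52], 0.0, 0],
  [[-0.036, 0.254, -0.52], 0.0, 0.6],
  [[-0.036, 0.254, -0.52], 0.0, 0.6],
  [[-0.036, 0.254, -0.52], 0.0, 0.6],
  [[-0.036, 0.254, -0.52], 0.0, 0.6],
  [[-0.036, 0.254, -0.52], 0.0, 0.6],
], squeeze=12)

```text
clock: 13.58
eef_pos: [0.4645, 0.2465, 0.03]
eef_rot: [2.103, 2.333, 0.002]
wrist_force: [0.1, -1.3, 6.2]
finger_gap: 0.0579
grip_force: 12.0
```

>>> arm_command([
  [[0.0, 0.0, 0.1], 0.0, 0.6],
  [[0.0, 0.0, 0.22], 0.0, 0.6],
  [[0.05, -0.12, 0.35], 0.0, 0.6],
  [[0.1, -0.25, 0.48], 0.0, 0.6],
  [[0.15, -0.38, 0.55], 0.0, 0.6],
  [[0.2, -0.5, 0.55], 0.0, 0.6],
  [[0.25, -0.63, 0.55], 0.0, 0.6],
  [[0.3, -0.76, 0.55], 0.0, 0.6],
  [[0.35, -0.88, 0.55], 0.0, 0.6],
  [[0.38, -0.95, 0.55], 0.0, 0.6],
])

```text
clock: 14.82
eef_pos: [0.6159, -0.1375, 0.2483]
eef_rot: [-2.108, -2.329, 0.002]
wrist_force: [0.5, 1.0, -0.6]
finger_gap: 0.0581
grip_force: 12.0
```

```bash
python3 -c "
from h import *
o=robot.get_obs();print(o['eef_pos'],o['joints'])"
```

```text
[ 0.61594537 -0.13754411  0.24833484] [ 0.5256037   0.43252886 -0.51660467  1.60031426  0.22758816  1.16985937
  0.05891199]
```

>>> arm_command([
  [[0.01, -0.12, 0.0], 0.0, 0.6],
  [[0.02, -0.24, 0.0], 0.0, 0.6],
  [[0.02, -0.24, 0.0], 0.0, 0.6],
  [[0.02, -0.24, 0.0], 0.0, 0.6],
])

```text
clock: 15.32
eef_pos: [0.6236, -0.229, 0.2486]
eef_rot: [-2.102, -2.333, -0.001]
wrist_force: [0.5, -0.8, 0.3]
finger_gap: 0.0576
grip_force: 12.0
```

Run:
```python
from h import *
survey([('double_tray',.022),('cap_black',.057)])
snap('wrist','w3.png')
```

```text
tcp [ 0.6236 -0.229   0.2486] ydeg 5.958871831091495 gap 0.05759547803099385 t 15.325 cam [ 0.6179 -0.1639  0.4023]
double_tray region 0.84 [ 0.6286 -0.1672] [0.089  0.1917] long 96.01536 edge False px [ 85. 330.]
   place 0.6 [117.7 326.4] [ 0.6281 -0.1689]
   place 0.84 [162.4 327.9] [ 0.6353 -0.2181]
```

View pics/w3.png

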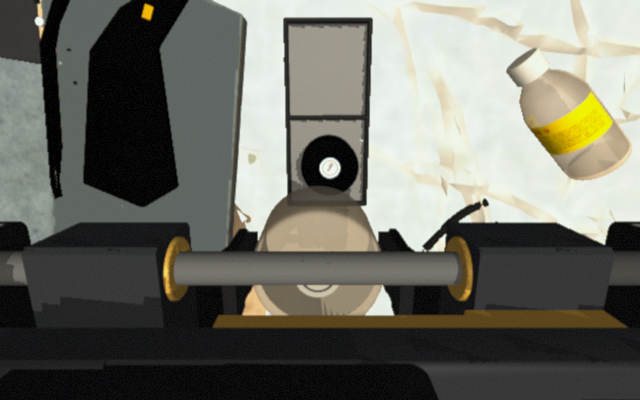

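The black cap stands level in the lower bay, at (329,165). The upper bay is free.

>>> arm_command([
  [[0.0, 0.13, 0.0], 0.0, 0.6],
  [[0.0, 0.272, -0.1], 0.0, 0.6],
  [[0.0, 0.272, -0.25], 0.0, 0.6],
  [[0.0, 0.272, -0.38], 0.0, 0.6],
  [[0.0, 0.272, -0.46], 0.0, 0.6],
  [[0.0, 0.272, -0.5], 0.0, 0.6],
  [[0.0, 0.272, -0.515], 0.0, 0.6],
  [[0.0, 0.272, -0.524], 0.0, 0.6],
  [[0.0, 0.272, -0.524], 0.0, 0.6],
  [[0.0, 0.272, -0.524], 0.0, 0.6],
])

```text
clock: 16.88
eef_pos: [0.6244, -0.1211, 0.0404]
eef_rot: [2.102, 2.332, 0.001]
wrist_force: [-0.3, 1.0, -0.3]
finger_gap: 0.0582
grip_force: 12.0
```

>>> arm_command([
  [[0.0, 0.0, -0.002], 0.0, 0.2],
  [[0.0, 0.0, -0.002], 0.0, 0.0],
  [[0.0, 0.0, -0.002], 0.0, 0.0],
  [[0.0, 0.0, -0.002], 0.0, 0.0],
  [[0.0, 0.0, 0.1], 0.0, 0.0],
  [[0.0, 0.0, 0.23], 0.0, 0.0],
  [[-0.1, 0.1, 0.35], 0.05, 0.0],
  [[-0.2, 0.2, 0.45], 0.1, 0.0],
  [[-0.28, 0.3, 0.525], 0.15, 0.0],
  [[-0.36, 0.42, 0.525], 0.2, 0.0],
  [[-0.41, 0.55, 0.525], 0.25, 0.0],
  [[-0.41, 0.55, 0.525], 0.275, 0.0],
])

```text
clock: 18.38
eef_pos: [0.4576, 0.1039, 0.2504]
eef_rot: [0.914, 3.004, 0.001]
wrist_force: [0.0, -1.1, -0.7]
finger_gap: 0.0872
grip_force: 0.0
```

>>> arm_command([
  [[0.0, 0.0, 0.0], 0.0, 0.0],
  [[0.0, 0.0, 0.0], 0.0, 0.0],
])

```text
clock: 18.62
eef_pos: [0.4601, 0.0981, 0.2492]
eef_rot: [-0.937, -2.998, 0.0]
wrist_force: [0.2, -0.2, 0.2]
finger_gap: 0.087
grip_force: 0.0
```

Run:
```python
from h import *
survey([('black_strip',.008)])
im=snap('wrist','w4.png')
```

```text
tcp [0.4601 0.0981 0.2492] ydeg 55.276431764370486 gap 0.08703151476976465 t 18.625 cam [0.4075 0.1357 0.4029]
black_strip region 0.75 [0.4061 0.1394] [0.0109 0.069 ] long 145.17694 edge False px [108. 320.]
   place 0.84 [111.2 318.7] [0.4074 0.1367]
```

View pics/w4.png

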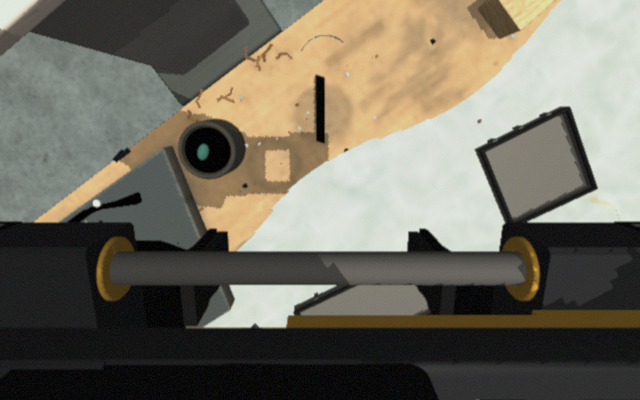

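The strip is at (320,108) and stands along the image's columns, so the jaws are square to it.

>>> arm_command([
  [[-0.07, 0.05, -0.1], 0.0, 0.5],
  [[-0.135, 0.102, -0.25], 0.0, 0.5],
  [[-0.135, 0.102, -0.4], 0.0, 0.5],
  [[-0.135, 0.102, -0.5], 0.0, 0.5],
  [[-0.135, 0.102, -0.55], 0.0, 0.5],
  [[-0.135, 0.102, -0.58], 0.0, 0.5],
  [[-0.135, 0.102, -0.58], 0.0, 0.5],
  [[-0.135, 0.102, -0.58], 0.0, 0.5],
], squeeze=12)

```text
clock: 19.82
eef_pos: [0.4066, 0.14, 0.0181]
eef_rot: [0.933, 2.998, 0.002]
wrist_force: [0.4, -0.6, -0.8]
finger_gap: 0.0439
grip_force: 0.0
```

>>> arm_command([
  [[0.0, 0.0, -0.01], 0.0, 0.5],
  [[0.0, 0.0, -0.018], 0.0, 0.5],
  [[0.0, 0.0, -0.018], 0.0, 0.7],
  [[0.0, 0.0, -0.018], 0.0, 1.0],
  [[0.0, 0.0, -0.018], 0.0, 1.0],
  [[0.0, 0.0, -0.018], 0.0, 1.0],
  [[0.0, 0.0, -0.018], 0.0, 1.0],
  [[0.0, 0.0, -0.018], 0.0, 1.0],
])

```text
clock: 20.82
eef_pos: [0.4058, 0.1398, 0.0102]
eef_rot: [0.933, 3.0, 0.0]
wrist_force: [0.8, 0.6, 0.6]
finger_gap: 0.0098
grip_force: 12.0
```

>>> arm_command([
  [[0.0, 0.0, 0.1], 0.0, 1.0],
  [[0.0, 0.0, 0.22], 0.0, 1.0],
  [[0.1, -0.03, 0.3], -0.05, 1.0],
  [[0.2, -0.06, 0.35], -0.1, 1.0],
  [[0.3, -0.1, 0.35], -0.15, 1.0],
  [[0.4, -0.14, 0.35], -0.2, 1.0],
  [[0.5, -0.18, 0.35], -0.25, 1.0],
  [[0.563, -0.22, 0.35], -0.3, 1.0],
  [[0.563, -0.22, 0.35], -0.3455, 1.0],
  [[0.563, -0.22, 0.3], -0.3455, 1.0],
  [[0.563, -0.22, 0.2], -0.3455, 1.0],
  [[0.563, -0.22, 0.2], -0.3455, 1.0],
])

```text
clock: 22.32
eef_pos: [0.6273, 0.0514, 0.086]
eef_rot: [-2.341, -2.087, 0.011]
wrist_force: [-0.3, 0.4, -0.2]
finger_gap: 0.0098
grip_force: 12.0
```

Run:
```python
from h import *
survey([('long_tray',.022)])
im=snap('scene','s5.png'); cv2.imwrite('pics/s5c.png',cv2.resize(im[80:330,180:460,::-1],None,fx=2.2,fy=2.2))
```

```text
tcp [0.6273 0.0514 0.086 ] ydeg -6.578898303571982 gap 0.00983394856767745 t 22.325 cam [0.6372 0.1168 0.2395]
long_tray region 0.77 [0.6377 0.0814] [0.0844 0.0974] long 83.39082 edge False px [150. 330.]
   place 0.87 [206.7 326.4] [0.6338 0.0516]
```

View pics/s5c.png

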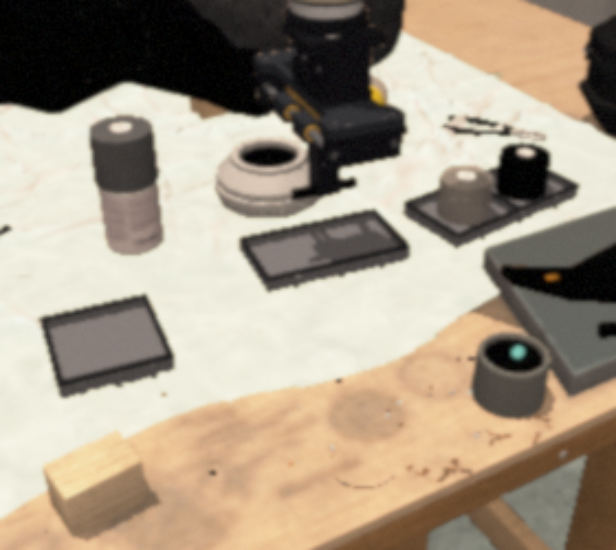

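The strip hangs level in the jaws above the long tray, and both caps stand in the double tray.

>>> arm_command([
  [[0.003, 0.0, -0.08], 0.0, 1.0],
  [[0.003, 0.0, -0.14], 0.0, 1.0],
  [[0.003, 0.0, -0.16], 0.0, 1.0],
  [[0.003, 0.0, -0.16], 0.0, 1.0],
  [[0.003, 0.0, -0.16], 0.0, 1.0],
])

```text
clock: 23.15
eef_pos: [0.6333, 0.0521, 0.0276]
eef_rot: [2.347, 2.086, 0.003]
wrist_force: [0.9, -0.3, -0.3]
finger_gap: 0.0101
grip_force: 12.0
```

>>> arm_command([
  [[0.0, 0.0, -0.01], 0.0, 1.0],
  [[0.0, 0.0, -0.017], 0.0, 1.0],
  [[0.0, 0.0, -0.017], 0.0, 1.0],
  [[0.0, 0.0, -0.017], 0.0, 0.78],
  [[0.0, 0.0, -0.017], 0.0, 0.78],
  [[0.0, 0.0, -0.017], 0.0, 0.78],
  [[0.0, 0.0, 0.08], 0.0, 0.78],
  [[0.0, 0.0, 0.2], 0.0, 0.78],
  [[-0.1, 0.1, 0.35], 0.0, 0.4],
  [[-0.2, 0.2, 0.48], 0.0, 0.0],
  [[-0.3, 0.3, 0.56], 0.0, 0.0],
  [[-0.4, 0.4, 0.56], 0.0, 0.0],
])

```text
clock: 24.65
eef_pos: [0.4903, 0.195, 0.2465]
eef_rot: [2.349, 2.084, 0.006]
wrist_force: [0.8, 0.2, -0.8]
finger_gap: 0.0511
grip_force: 0.0
```

>>> arm_command([
  [[-0.06, 0.1, 0.0], 0.0, 0.0],
  [[-0.13, 0.21, 0.0], 0.0, 0.0],
  [[-0.13, 0.21, 0.0], 0.0, 0.0],
  [[-0.13, 0.21, 0.0], 0.0, 0.0],
])

```text
clock: 25.15
eef_pos: [0.4386, 0.2771, 0.244]
eef_rot: [2.348, 2.086, -0.001]
wrist_force: [-0.5, 0.6, 0.2]
finger_gap: 0.085
grip_force: 0.0
```

Run:
```python
from h import *
survey([('wood_block',.042),('square_tray',.022)])
im=snap('wrist','w6.png')
```

```text
tcp [0.4386 0.2771 0.244 ] ydeg -6.75782545604864 gap 0.0850457206575683 t 25.15 cam [0.4472 0.3424 0.3976]
wood_block region 0.77 [0.4316 0.3618] [0.0397 0.0596] long 98.14002 edge False px [ 91. 296.]
   place 0.63 [ 95.6 301.3] [0.4319 0.3608]
square_tray region 0.61 [0.5909 0.3002] [0.1001 0.1066] long 173.11906 edge False px [133. 463.]
   place 0.75 [135.2 456.3] [0.597  0.2989]
```

View pics/w6.png

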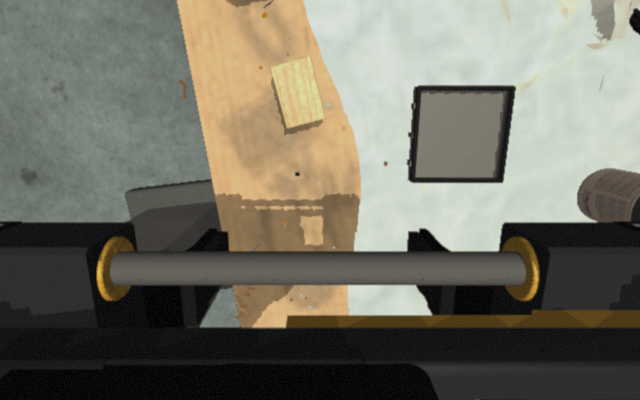

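The block is at about (298,94) and the square tray at (463,133). The block looks narrower than 48 mm, so I'll check a zoomed crop.

Run:
```python
from h import *
C=cam('wrist'); print(C[1:])
im=cv2.imread('pics/w6.png'); cv2.imwrite('pics/w6c.png',cv2.resize(im[40:150,250:350],None,fx=5,fy=5,interpolation=cv2.INTER_CUBIC))
```

```text
(np.float64(354.03011296696207), 317.5640576314492, 199.72615072238003)
```

View pics/w6c.png

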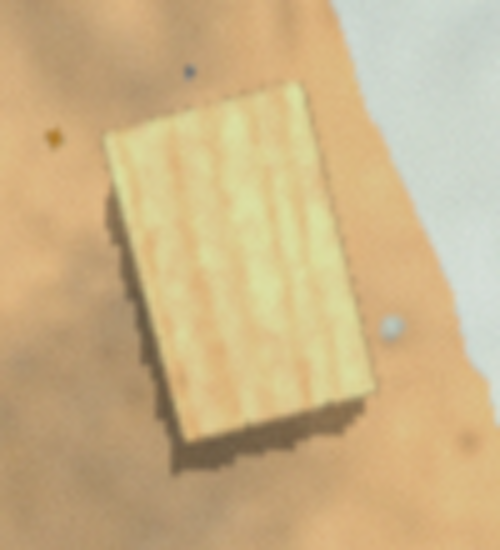

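>>> arm_command([
  [[-0.0175, 0.11, 0.0], 0.04, 0.0],
  [[-0.0175, 0.212, -0.1], 0.081, 0.0],
  [[-0.0175, 0.212, -0.25], 0.081, 0.0],
  [[-0.0175, 0.212, -0.38], 0.081, 0.0],
  [[-0.0175, 0.212, -0.48], 0.081, 0.0],
  [[-0.0175, 0.212, -0.55], 0.081, 0.0],
  [[-0.0175, 0.212, -0.55], 0.081, 0.0],
  [[-0.0175, 0.212, -0.55], 0.081, 0.6],
  [[-0.0175, 0.212, -0.55], 0.081, 0.8],
  [[-0.0175, 0.212, -0.55], 0.081, 0.8],
  [[-0.0175, 0.212, -0.55], 0.081, 0.8],
  [[-0.0175, 0.212, -0.55], 0.081, 0.8],
], squeeze=20)

```text
clock: 26.95
eef_pos: [0.4314, 0.3625, 0.0244]
eef_rot: [2.065, 2.368, 0.001]
wrist_force: [0.2, 0.4, 0.0]
finger_gap: 0.0449
grip_force: 0.0
```

>>> arm_command([
  [[0.0, 0.0, 0.0], 0.0, 0.8],
  [[0.0, 0.0, 0.0], 0.0, 0.8],
  [[0.0, 0.0, 0.0], 0.0, 0.8],
])

```text
clock: 27.32
eef_pos: [0.4313, 0.3625, 0.0242]
eef_rot: [2.065, 2.368, 0.0]
wrist_force: [-1.1, 0.6, 1.9]
finger_gap: 0.04
grip_force: 20.0
```

>>> arm_command([
  [[0.0, 0.0, 0.12], 0.0, 0.8],
  [[0.05, 0.0, 0.22], -0.02, 0.8],
  [[0.15, -0.04, 0.22], -0.04, 0.8],
  [[0.25, -0.08, 0.22], -0.06, 0.8],
  [[0.35, -0.12, 0.22], -0.078, 0.8],
  [[0.407, -0.156, 0.22], -0.078, 0.8],
  [[0.407, -0.156, 0.18], -0.078, 0.8],
  [[0.407, -0.156, 0.1], -0.078, 0.8],
  [[0.407, -0.156, 0.05], -0.078, 0.8],
  [[0.407, -0.156, 0.03], -0.078, 0.8],
  [[0.407, -0.156, 0.03], -0.078, 0.8],
  [[0.407, -0.156, 0.03], -0.078, 0.8],
])

```text
clock: 28.82
eef_pos: [0.5945, 0.3007, 0.037]
eef_rot: [2.338, 2.098, 0.003]
wrist_force: [0.3, 0.0, -0.3]
finger_gap: 0.0397
grip_force: 20.0
```

>>> arm_command([
  [[0.0, 0.0, -0.006], 0.0, 0.8],
  [[0.0, 0.0, -0.006], 0.0, 0.8],
  [[0.0, 0.0, -0.006], 0.0, 0.3],
  [[0.0, 0.0, -0.006], 0.0, 0.3],
  [[0.0, 0.0, -0.006], 0.0, 0.3],
  [[0.0, 0.0, -0.006], 0.0, 0.3],
  [[0.0, 0.0, 0.1], 0.0, 0.3],
  [[0.0, 0.0, 0.25], 0.0, 0.3],
  [[-0.1, -0.1, 0.4], 0.0, 0.3],
  [[-0.2, -0.22, 0.55], 0.0, 0.3],
  [[-0.3, -0.35, 0.65], 0.0, 0.3],
  [[-0.3, -0.5, 0.7], 0.0, 0.3],
])

```text
clock: 30.32
eef_pos: [0.4857, 0.144, 0.2934]
eef_rot: [2.334, 2.101, 0.002]
wrist_force: [1.1, -1.5, 1.2]
finger_gap: 0.061
grip_force: 0.0
```

>>> arm_command([
  [[0.15, 0.0, 0.0], 0.0, 0.3],
  [[0.15, 0.0, 0.0], 0.0, 0.3],
  [[0.15, 0.0, 0.0], 0.0, 0.3],
])

```text
clock: 30.7
eef_pos: [0.5468, 0.1442, 0.2912]
eef_rot: [-2.337, -2.098, 0.001]
wrist_force: [0.3, 0.5, 0.4]
finger_gap: 0.0608
grip_force: 0.0
```

Run:
```python
from h import *
survey([('wood_block',.052),('square_tray',.022),('black_strip',.018),('long_tray',.022)])
snap('wrist','w7.png')
im=snap('scene','s7.png'); cv2.imwrite('pics/s7c.png',cv2.resize(im[120:330,180:460,::-1],None,fx=2.8,fy=2.8,interpolation=cv2.INTER_CUBIC))
```

```text
tcp [0.5468 0.1442 0.2912] ydeg -6.1752104768110865 gap 0.06078806151751348 t 30.7 cam [0.555  0.2093 0.4449]
wood_block region 0.61 [0.5939 0.2895] [0.0402 0.0497] long 83.81509 edge True px [ 27. 346.]
   place 0.97 [ 26.6 344.9] [0.5961 0.3008]
square_tray region 0.93 [0.5931 0.2855] [0.0746 0.1011] long 173.80612 edge True px [ 55. 338.]
black_strip region 0.71 [0.6344 0.0721] [0.0114 0.0327] long 86.571465 edge False px [216. 394.]
   place 0.5 [228. 391.] [0.6348 0.0508]
long_tray region 0.9 [0.6361 0.0798] [0.0899 0.1064] long 82.10755 edge False px [202. 393.]
long_tray region 0.34 [0.3853 0.0575] [0.0041 0.0191] long 173.85315 edge False px [247. 198.]
   place 0.72 [228.3 390.9] [0.6347 0.0504]
```

View pics/w7.png

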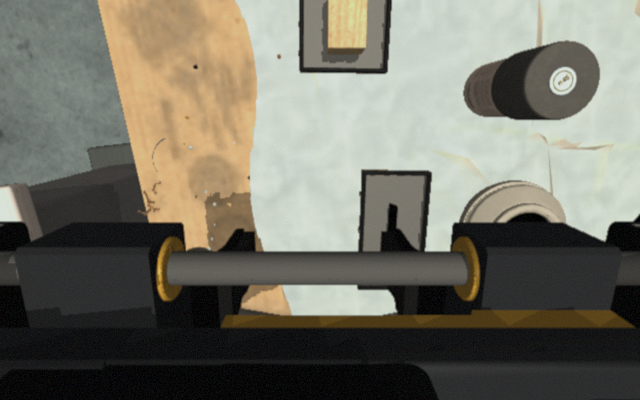

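View pics/s7c.png

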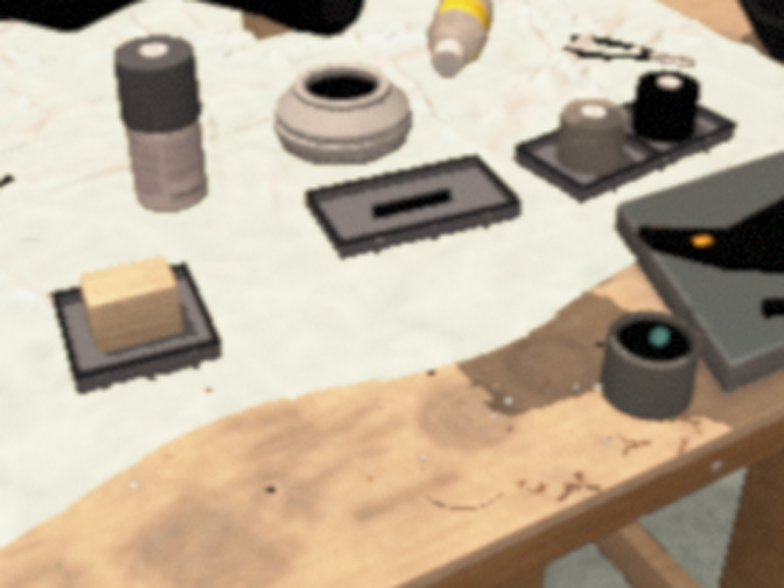

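The block, strip and both caps all lie flat in their trays, the bystanders haven't moved, and the gripper is clear.

```bash
python3 -c "
from plant import robot
print(robot.finish_job())"
```

```text
the job is handed in; nothing more can be done
None
```

I handed the job in at about 31 s: in the last pictures both caps, the strip and the block lie flat in their trays with the bystanders unmoved, but no verdict came back, and the block measured about 40 mm across where the text says 48 mm.

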